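Close and lock the culture jar

ROBOT

A 7-joint arm with a two-finger parallel gripper is mounted at the origin on a cart in front of the work surface, level with it; the furniture and walls round the work are solid. World frame = base frame: x ahead of the robot, y to its left, z up, the work surface at z = 0. Lengths are in m, angles in rad, forces in N, time in s.
With the tool pointing down it reaches from about 0.35 to 0.9 m from the base axis. Payload 19.9 kg.
Tool frame: the origin (TCP) lies between the finger pads; the fingertips stand 19 mm ahead of it and the grasp point (between the pads) is the TCP; z points along the fingers, y is the line along which they close (so a half turn about z gives the same grasp; the last joint's range is limited). The gripper opens to 94 mm and grips with 3 to 60 N. Pads are 16 mm wide; open, the fingers measure 119 mm over their backs; the gripper's body (75 mm by 177 mm) begins 78 mm behind the grasp point.
Start: joints at [-1.337, 0.417, -0.01, 1.614, 0.005, 1.111, -0.053], TCP at [0.17, 0.602, 0.224] pointing down, gripper open.
Joint ranges: [-2.81, 2.81], [-0.39, 2.02], [-1.27, 1.25], [0.06, 2.57], [-1.19, 4.33], [0.19, 2], [-2.82, 2.82]. Speed limits (rad/s): [1.89, 1.89, 2.39, 2.39, 3.01, 3.01, 3.01].

INTERFACE

Orientations are given as a 3x3 rotation matrix whose columns are the frame's x, y, z axes.
In Python, from rig import robot gives the robot as it stands. Calls block until the motion is done:
- robot.move_ptp(position, orientation): joint-space move of the TCP to a pose.
- robot.move_linear(position, velocity=0.15, frame=None, threshold=None): straight line of the TCP; frame=None keeps the orientation; velocity is the mean speed in m/s. With threshold (N) it stops when the force on the tool has changed by that much, and returns True; else False.
- robot.goto_joints(angles): joint-space move.
- robot.gripper_to(opening): finger opening in m; the grip force is fixed at half the most; returns when the fingers have stopped.
- robot.pause(seconds).
- robot.ik(position, orientation): joint angles nearest the present ones, or None.
- robot.get_state(): the state.
- robot.grab_frame(name): name is "scene" or "top" or "wrist"; returns the picture (400x640x3 uint8, red, green, blue); there is no depth.
- robot.camera_info(name): a dict with "fx", "fy", "cx", "cy" (pixels), "rvec" (rotation vector, rad) and "tvec" (3), from world to camera coordinates, as OpenCV has them. Camera axes: x right, y down, z forward; pixel columns grow to the right and rows downward; lengths in m; the calibration is good to about 2 mm. A picture is of the moment at which its call begins: read the wrist's pose just before it. camera_info takes no time and is no camera call; for the wrist camera it gives the pose at the moment of the call.
A pose or a line that the arm cannot do raises robot.PlanningError and nothing moves.
- robot.sign_off(): hands the job in; it is judged then, once.
The state is a dict: "time": time; "qpos": joint angles; "joint_vel": joint speeds; "effort": joint torques, N m; "ee_pos": TCP position; "tool_rot": TCP orientation; "force": force on the tool from outside, world axes, zero at the start; "moment": the same for the moment, N m; "opening": finger opening in m; "grasp_force": force on a finger pad.
Only numpy, scipy, OpenCV 4.12 (cv2) and the standard library are available. Lean on these libraries where they do the work, as an engineer would, in place of code of your own. Each camera call takes 0.05 s, during which the arm holds its last target. There are 200 camera calls.

TASK

Swing the blue lid of the culture jar fully shut, and only then turn the jar's lock ring clockwise (seen from above), by pushing its orange lugs (change to another lug where a bracket is in the way), until the ring's red mark stands under the green mark on the front bracket and the ring has snapped home. Leave the other things on the bench where they are.

Things in the scene. Friction and masses are not known exactly. Their poses are not given: they have to be found in the camera images.
- jar: culture jar bolted down: clear round pot with dishes inside, on a grey foot 252 x 70 mm, 130 mm tall with the lid shut. Origin: centre of the underside, on the jar's axis; z up, x points to the hinge bracket (rear), -x to the index bracket (front). The ring's lugs pass under or inside these two brackets, but fingers cannot
- jar_axis (a point): point on the jar's (and the ring's) axis, 100 mm above the bench, level with the ring's top
- index_mark (a point): green locked mark on top of the index bracket's arm, 93 mm in front of the jar's axis, 118 mm high. The grey arm is 28 mm wide and reaches, from 106 to 118 mm above the bench, from a post 118 mm in front of the axis to 72 mm in front of it, over the lugs
- ring (a joint): lock ring, radians: 0 = open stop, grows clockwise seen from above, 2.45 = locked stop, red mark under green. Friction 0.25 N m; from 0.65 the seal resists too, at most 0.65 N m in all (8 N on a lug) near 1.1, crest at 1.9. Let go between 0.7 and 1.5 it springs back to about 0.65; beyond 2.3 it snaps home. Steel, outer radius 68 mm, 80 to 100 mm above the bench
- lug_a (a point): middle of an orange lug of the ring: radial bar 10 mm wide, 68 to 98 mm from the axis, 80 to 100 mm above the bench; this point is 84 mm from the axis, 90 mm high, and turns with the ring. With the ring at 0 it stands 2.20 rad clockwise (from above) from jar x; it comes under the index bracket at about 0.8. No single lug can be pushed all the way: another begins, lug_b finishes
- lug_b (a point): the same for the second lug: 0.106 rad clockwise from jar x with the ring at 0, so at first it is under the lid's hinge arm with no room behind it for a finger; clear from about 0.6, and open from there to the locked stop
- lug_c (a point): the same for the third lug: 1.989 rad counter-clockwise from jar x with the ring at 0, on the jar's +y side; free to push until the ring reads about 1.6, then it comes to the hinge bracket
- ring_mark (a point): red mark on the ring's top edge, 66 mm from the axis
- lid (a joint): blue round lid, 123 mm diameter, hinged on the rear bracket. Radians; 0 = fully shut, grows as it opens (1.57 = standing upright). Its hinge is stiff (about 0.26 N m of friction), so it stays where it is left
- lid_pivot (a point): middle of the lid's hinge axis (along jar y), 112 mm behind the jar's axis and 117 mm above the bench. The grey hinge bracket is 50 mm wide with its pin, 106 to 119 mm behind the jar's axis, 124 mm high; the lid's hinge arm, 24 mm wide, runs from it inward over the ring
- lid_edge (a point): front edge of the lid, on its top face, 170 mm from the hinge axis; the lid's top is 5 to 10 mm below the plane through the hinge axis (in the shut pose), with a white knob of 26 mm diameter, 12 mm tall, in the middle, 112 mm from the hinge axis
- timer: white digital timer, 66 x 72 x 16 mm, a bystander; origin at its underside
- tape_roll: roll of cream tape lying flat, 104 mm across, 25 mm high, a bystander; origin at its underside
- marker_1: red and white marker pen, 135 mm long, a bystander; origin at its underside
- spare_dish: closed petri dish, 90 mm across, 15 mm high, a bystander; origin at its underside
- cup_x: specimen cup with a red cap, 61 mm across, 70 mm high, a bystander; origin at its underside

How it is judged:
On the way, in this order (a step that is already met when the one before it is completed fails the run):
1. the lid is fully shut while the ring is still unlocked (value of joint lid below 0.06 rad and value of joint ring below 1.9 rad), for 0.2 s.
2. the ring is turned to the locked mark with the lid shut (value of joint ring above 2.36 rad and value of joint lid below 0.06 rad), for 0.2 s.
At the end, for the whole second after the job is handed in: the lid is shut (within 0.06 rad), the ring is home at the locked mark (2.45, no less than 2.36) and at rest, and the timer, tape roll, marker, petri dish and specimen cup are within 30 mm of where they stood (all of step 2 and velocity of joint ring below 0.05 rad/s and distance of each of timer, tape_roll, marker_1, spare_dish, cup_x from where it was at the start of the episode below 0.03 m); the robot touches nothing.
It fails at once if the ring was turned into its locking range with the lid open (value of joint ring above 1.3 rad and value of joint lid above 0.3 rad).
It also fails if it takes over 66 s, if anything falls off the work surface, if the arm or the gripper's body presses on something with over 40 N, if the wrist force passes 120 N, or if a joint passes its speed limit or range.

## Working session

There is one attempt and no reset: what is moved stays moved. The work goes in short steps, each a Python script; the robot and the scene stay as the last script left them, time stands still between calls to the robot, and variables do not carry over. Pictures are saved under pics/ and viewed, at most 10 in all, crops included, and the job is handed in when it is done.

```bash
ls; mkdir -p pics
python3 - <<'E'
from rig import robot
import cv2
for n in ("scene","top"):
    im=robot.grab_frame(n); cv2.imwrite(f"pics/{n}0.png",im[:,:,::-1]); print(n,robot.camera_info(n))
s=robot.get_state(); print(s)
E
```

```text
pics
scene {'fx': 369.3654482258225, 'fy': 369.3654482258225, 'cx': 314.30043082140133, 'cy': 205.2583262416501, 'rvec': array([ 2.2870016 , -0.70650713,  0.29816521]), 'tvec': array([-0.39330961,  0.27630525,  0.9356652 ])}
top {'fx': 461.8585558192342, 'fy': 461.8585558192342, 'cx': 316.7762418939142, 'cy': 204.4652706421201, 'rvec': array([ 2.11240884, -2.16965317,  0.17738078]), 'tvec': array([0.05130012, 0.52392549, 1.46817576])}
{'time': 0.1, 'qpos': array([-1.33745547,  0.41792157, -0.01029286,  1.6140584 ,  0.00471054,
        1.11071295, -0.05298613]), 'joint_vel': array([-0.00081663,  0.00033412, -0.00041999, -0.00199771, -0.00208347,
       -0.00151363, -0.00010601]), 'effort': array([ 1.48053779e-03, -8.52588058e+01,  6.40270282e-01, -4.26696682e+01,
       -4.88791382e-02,  1.62414374e-02, -1.08923669e-05]), 'ee_pos': array([0.16955746, 0.60125225, 0.2239067 ]), 'tool_rot': array([[-9.62473034e-01,  2.71377265e-01, -1.96770892e-04],
       [ 2.71377318e-01,  9.62472457e-01, -1.05893250e-03],
       [-9.79836421e-05, -1.07259313e-03, -9.99999420e-01]]), 'force': array([-0.06281649, -0.50417255, -0.12967823]), 'moment': array([-0.02055206,  0.05595343, -0.00594232]), 'grasp_force': 0.0, 'opening': 0.09399195575486793}
```

View pics/scene0.png

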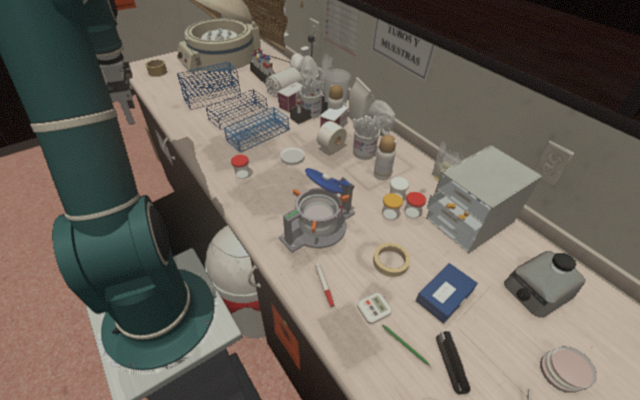

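View pics/top0.png

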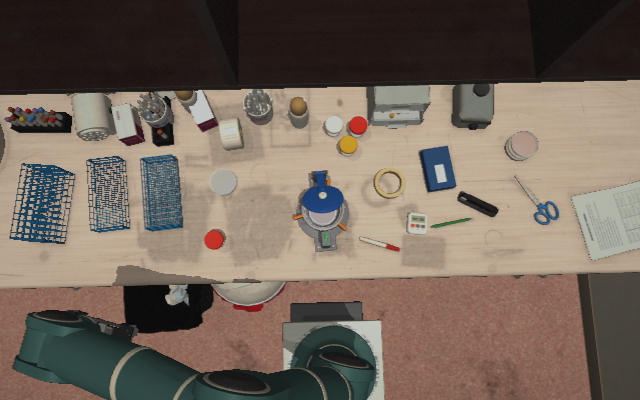

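The scene view shows the jar at about (318,215), with its lid open and the front bracket towards the robot. In the top view the jar is at (323,210). The green mark is near (325,238) and the hinge near (320,178). Next I'll enlarge both.

Run:
```python
import cv2,numpy as np
t=cv2.imread("pics/top0.png")[162:258,278:368]; s=cv2.imread("pics/scene0.png")[160:256,270:360]
f=lambda a:cv2.resize(a,None,fx=4.4,fy=4.4,interpolation=cv2.INTER_CUBIC)
def grid(a,x0,y0):
    for k in range(0,100,10):
        p=int(k*4.4); cv2.putText(a,str(x0+k),(p,8),0,.3,(0,0,255),1); cv2.putText(a,str(y0+k),(0,p+4),0,.3,(0,0,255),1)
        a[p:p+1,::6]=(0,0,0) if p<a.shape[0] else 0
        if p<a.shape[1]: a[::6,p]=0
    return a
o=np.hstack([grid(f(t),278,162),grid(f(s),270,160)]); cv2.imwrite("pics/crop.png",o); print(o.shape)
```

```text
(422, 792, 3)
```

View pics/crop.png

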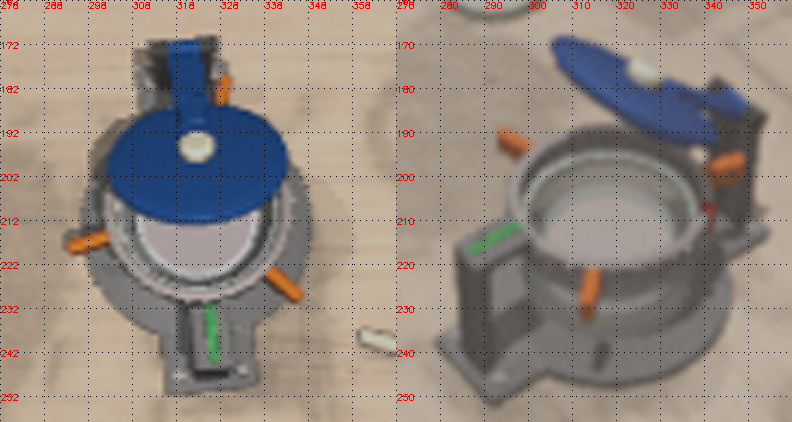

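```bash
cat > h.py <<'E'
import numpy as np, cv2
from scipy.optimize import least_squares
def proj(P,c):
    K=np.array([[c["fx"],0,c["cx"]],[0,c["fy"],c["cy"]],[0,0,1]])
    return cv2.projectPoints(np.array([P],float),c["rvec"],c["tvec"],K,None)[0].ravel()
L=dict(a=-2.20,b=-.106,c=1.989)
def pt(n,p):
    x,y,w,r,l=p
    if n=='mark': q=[-.093,0,.118]
    elif n[0]=='l':
        R=float(n[2:] or 84)/1000; a=L[n[1]]-r; q=[R*np.cos(a),R*np.sin(a),.1 if n[2:] else .095]
    elif n=='knob': q=[.112-.112*np.cos(l)+.003*np.sin(l),0,.117+.112*np.sin(l)+.003*np.cos(l)]
    elif n=='edge': q=[.112-.170*np.cos(l)-.006*np.sin(l),0,.117+.170*np.sin(l)-.006*np.cos(l)]
    c,s=np.cos(w),np.sin(w)
    return [x+c*q[0]-s*q[1],y+s*q[0]+c*q[1],q[2]]
E
python3 - <<'E'
from h import *
from rig import robot
C={k:robot.camera_info(k) for k in("top","scene")}
T=lambda u,v:(278+u/4.4,162+v/4.4)
S=lambda u,v:(270+(u-396)/4.4,160+v/4.4)
ob=[('top','mark',T(211,332)),('top','la',T(284,285)),('top','lc',T(88,240)),('top','lb98',T(225,77)),('top','knob',T(197,146)),
('scene','mark',S(495,237)),('scene','la',S(590,288)),('scene','lc',S(515,143)),('scene','knob',S(643,68))]
f=lambda p:np.concatenate([proj(pt(n,p),C[c])-o for c,n,o in ob])
for l0 in(.7,1.5,2):
    r=least_squares(f,[.45,0,0,0,l0]); print(r.cost,r.x)
print(r.fun.reshape(-1,2).round(1)); p=r.x
print(proj(pt('edge',p),C['top']))
np.save('p.npy',p)
for u in [(225,183),(214,240),(330,127),(390,183),(417,223),(380,243)]:
    K=C['top'];R=cv2.Rodrigues(K['rvec'])[0];d=R.T@[(u[0]-K['cx'])/K['fx'],(u[1]-K['cy'])/K['fy'],1];o=-R.T@K['tvec'];print(u,(o-d*o[2]/d[2]).round(3))
E
```

```text
2.022138346612502 [0.50240626 0.01817612 0.07702299 0.20817891 0.68765505]
2.022138346605843 [0.50240626 0.01817612 0.07702299 0.20817897 0.68765505]
2.0221383466058818 [0.50240626 0.01817612 0.07702299 0.20817897 0.68765504]
[[ 0.5 -0. ]
 [ 0.5 -0.3]
 [-0.3  0.4]
 [ 0.4 -0.9]
 [-0.1 -0.4]
 [-0.3 -0.3]
 [-0.6  0.4]
 [-0.7 -0.9]
 [ 0.2  0.4]]
[324.71990679 210.15493241]
(225, 183) [ 0.614  0.345 -0.   ]
(214, 240) [0.421 0.381 0.   ]
(330, 127) [ 0.802 -0.016  0.   ]
(390, 183) [ 0.599 -0.213  0.   ]
(417, 223) [ 0.46  -0.296  0.   ]
(380, 243) [ 0.397 -0.169  0.   ]
```

Fit residuals are under 1 px: jar at (0.502, 0.018), yaw 0.077, ring 0.21, lid 0.69. Shut the lid with the closed fingers.

```bash
cat >> h.py <<'E'
p0=np.load('p.npy')
def Rt(a): # tool down, tool y at world angle a
    y=np.array([np.cos(a),np.sin(a),0]); z=np.array([0,0,-1.]); return np.c_[np.cross(y,z),y,z]
def W(q):
    c,s=np.cos(p0[2]),np.sin(p0[2]); return np.array([p0[0]+c*q[0]-s*q[1],p0[1]+s*q[0]+c*q[1],q[2]])
E
python3 - <<'E'
from h import *
from rig import robot
robot.gripper_to(0.0)
R=Rt(p0[2])
P=lambda l:W([.112-.147*np.cos(l)-.007*np.sin(l),0,.117+.147*np.sin(l)-.007*np.cos(l)+.019])
a=P(1.0); a[2]=.32
robot.move_ptp(a,R)
print(robot.get_state()['time'],robot.get_state()['qpos'])
for l in [1.0,.85,.7,.55,.4,.25,.12]:
    h=robot.move_linear(P(l),velocity=.08,threshold=25); f=robot.get_state(); print(l,h,f['force'].round(1))
    if h: break
else:
    h=robot.move_linear(P(-.04),velocity=.04,threshold=12)
f=robot.get_state(); print(h,f['time'],f['force'].round(1),f['ee_pos'],P(0))
robot.move_linear(f['ee_pos']+[0,0,.1])
im=robot.grab_frame("wrist"); cv2.imwrite("pics/w1.png",im[:,:,::-1])
np.save('wc.npy',robot.camera_info("wrist"),allow_pickle=True)
im=robot.grab_frame("scene"); cv2.imwrite("pics/s1.png",im[:,:,::-1])
E
```

```text
3.9667 [-0.70169612  0.19507871  0.70118671  1.74607025 -0.13216471  1.24861822
  0.11102052]
1.0 False [ 0.2  0.3 -0.6]
0.85 False [ 0.5  0.5 -0.3]
0.7 False [-0.8 -0.1  0.1]
0.55 False [-0.4 -0.2 -0.4]
0.4 False [-0.7  0.1  0.1]
0.25 False [0.3 0.6 0.4]
0.12 False [-0.6 -0.3  0.3]
True 7.9 [-9.   1.  26.9] [0.46829669 0.01561527 0.13002223] [0.46751003 0.01548298 0.129     ]
```

View pics/w1.png

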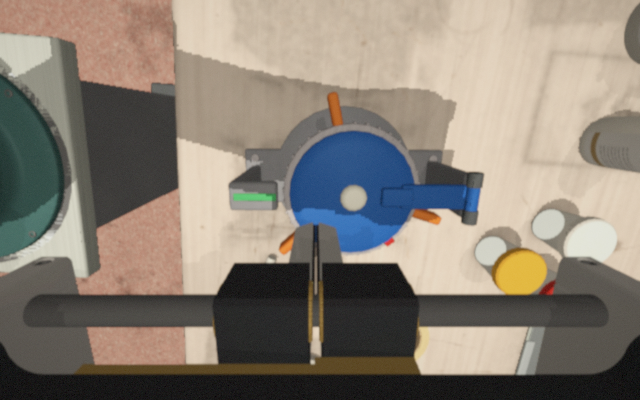

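The lid is shut, and the wrist view shows it flat on the jar. Knob (353,198), green mark (253,196), lug c (336,109), lug b tip (440,219). I'll refine the fit with these.

Run:
```python
from h import *
C=np.load('wc.npy',allow_pickle=True).item()
p=p0.copy(); p[4]=0.005
ob=[('mark',(254,196)),('lc98',(333,94)),('lb98',(440,219)),('knob',(353,198))]
for n,o in ob: print(n,proj(pt(n,p),C),o)
f=lambda q:np.concatenate([proj(pt(n,[*q,.005]),C)-o for n,o in ob])
r=least_squares(f,p[:4]);print(r.x,r.fun.round(1),p)
```

```text
mark [253.54628665 198.49899218] (254, 196)
lc98 [331.15176974  92.50544012] (333, 94)
lb98 [440.70441985 222.69498773] (440, 219)
knob [352.88908585 199.21035218] (353, 198)
[0.50289675 0.01897071 0.05908133 0.1835929 ] [ 0.  -0.  -1.9 -2.2  1.6  2.4  0.5  0.4] [0.50240626 0.01817612 0.07702299 0.20817897 0.005     ]
```

```bash
cat >> h.py <<'E'
p0=np.array([.5026,.0186,.068,.195,0])
def F(lug,r,z,gap=0.,rho=.086):
    a=L[lug]-r+.204+gap; fi=a+p0[2]
    t=fi+np.pi/2
    while t>1.6: t-=np.pi
    while t<-1.6: t+=np.pi
    return W([rho*np.cos(a),rho*np.sin(a),z]),Rt(t)
def push(robot,lug,r0,r1,rs,th=30,v=.06):
    q,R=F(lug,r0,.17,.07); robot.move_ptp(q,R)
    if robot.move_linear(F(lug,r0,.102,.07)[0],velocity=.1,threshold=8): print('blocked',robot.get_state()['ee_pos']); return
    for r in np.append(np.arange(r0,r1,.12),r1):
        q,R=F(lug,r,.102); h=robot.move_linear(q,velocity=v,frame=R,threshold=th)
        s=robot.get_state(); print(round(r,2),h,s['force'].round(1),round(s['time'],1))
        if h: return
def retreat(robot,lug,r):
    q,R=F(lug,r,.102,.08); robot.move_linear(q,frame=R,velocity=.08)
    q[2]=.2; robot.move_linear(q)
E
python3 - <<'E'
from h import *
from rig import robot
for l,r in(('c',.2),('c',.8),('b',.6),('b',1.5),('b',2.45)): print(l,r,robot.ik(*F(l,r,.102)).round(2))
push(robot,'c',.2,.80,0); retreat(robot,'c',.8)
q=W([-.06,.0,.32]); robot.move_ptp(q,Rt(.07))
im=robot.grab_frame("wrist"); cv2.imwrite("pics/w2.png",im[:,:,::-1]); C=robot.camera_info("wrist")
for r in(.5,.6,.7,.8): print(r,[proj(pt(n,[*p0[:3],r,0]),C).round() for n in('la98','lb98','lc98')])
E
```

```text
c 0.2 [-0.73  0.36  0.55  2.11 -0.27  0.74  0.48]
c 0.8 [-0.75  0.46  0.61  1.99 -0.36  0.8  -0.04]
b 0.6 [-0.39  0.53  0.48  1.84 -0.31  0.85  1.38]
b 1.5 [-0.48  0.48  0.68  1.98 -0.41  0.82  0.67]
b 2.45 [-0.6   0.36  0.75  2.16 -0.36  0.74 -0.33]
0.2 False [-0.1  0.3 -0.3] 10.4
0.32 False [ 0.3 -0.1  0.6] 10.7
0.44 False [-0.5  0.7  0.1] 11.0
0.56 False [-0.7 -0.5  0.6] 11.3
0.68 False [-1.4 -0.6  0.1] 11.7
0.8 False [-3.1  2.3  1.1] 12.0
0.8 False [-2.6  1.5 -0. ] 12.2
0.5 [array([294., 209.]), array([421., 219.]), array([372.,  98.])]
0.6 [array([291., 202.]), array([416., 225.]), array([380.,  99.])]
0.7 [array([289., 195.]), array([410., 230.]), array([388., 101.])]
0.8 [array([287., 188.]), array([404., 234.]), array([395., 104.])]
```

View pics/w2.png

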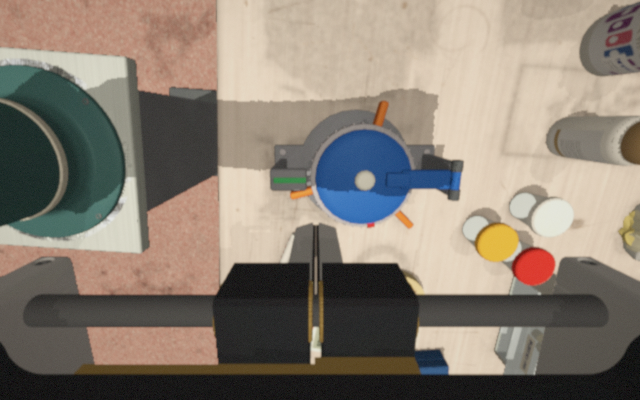

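Ring ≈ 0.65: lug b's tip is at (410,227) and lug c's tip at (383,101), with room behind lug b. Lug b takes it the rest of the way.

Run:
```python
from h import *
from rig import robot
push(robot,'b',.62,2.62,0,th=25)
a=robot.get_state()['ee_pos']; print(a)
retreat(robot,'b',2.4)
q=W([-.06,.0,.32]); robot.move_ptp(q,Rt(.07))
im=robot.grab_frame("wrist"); C=robot.camera_info("wrist")
cv2.imwrite("pics/w3.png",cv2.resize(im[60:280,220:520,::-1],None,fx=2.5,fy=2.5,interpolation=cv2.INTER_CUBIC))
for r in(2.2,2.3,2.45): print(r,[((proj(pt(n,[*p0[:3],r,0]),C)-[220,60])*2.5).round() for n in('la98','lb98','lc98')])
print(robot.get_state()['time'])
```

```text
0.62 False [ 0.1 -0.4 -0.2] 16.6
0.74 False [0.3 1.3 1.7] 16.9
0.86 False [-0.1  1.6  0.9] 17.2
0.98 False [0.6 2.3 1.8] 17.5
1.1 False [1.1 2.4 1.1] 17.9
1.22 False [ 1.6  2.4 -0. ] 18.2
1.34 False [2.8 0.4 1.2] 18.5
1.46 False [1.4 0.9 0.1] 18.8
1.58 False [-0.2  1.5  0.8] 19.2
1.7 False [ 0.3 -0.6  0.5] 19.5
1.82 False [ 0.2  0.1 -0.4] 19.8
1.94 False [ 0.1 -0.2 -0. ] 20.1
2.06 False [-0.2  1.  -0.1] 20.5
2.18 False [-0.2  0.2  0.3] 20.8
2.3 False [-0.3 -0.8 -0.5] 21.1
2.42 False [ 0.1 -0.4 -0.6] 21.4
2.54 True [ 5.5 -8.5 -0.9] 21.6
[ 0.44624609 -0.04615999  0.10310614]
2.2 [array([302., 102.]), array([230., 425.]), array([539., 331.])]
2.3 [array([322.,  97.]), array([217., 413.]), array([533., 348.])]
2.45 [array([352.,  92.]), array([200., 392.]), array([520., 373.])]
23.5333
```

View pics/w3.png

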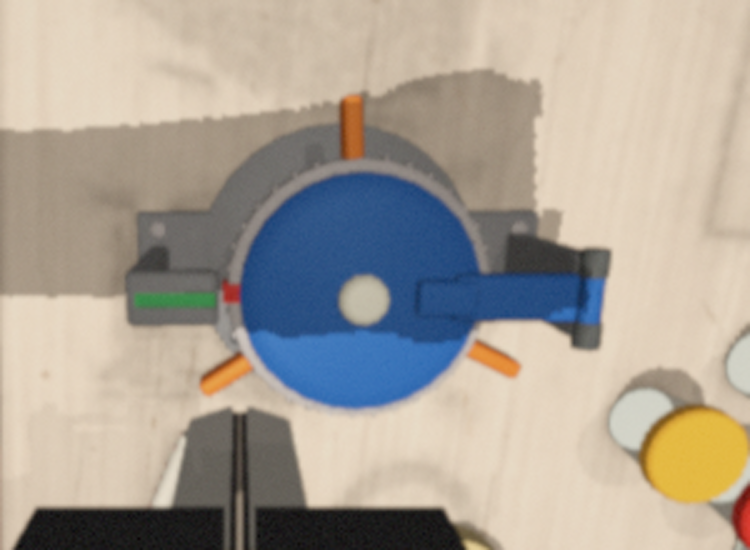

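The lug tips are at (352,97), (203,388) and (518,372), which match the prediction for 2.45. The red mark at (232,293) is in line with the green mark, and the lid is flat. Handing in.

```bash
python3 -c "
from rig import robot
print(robot.sign_off())"
```

```text
the job is handed in; nothing more can be done
None
```

The lid was shut first, then the ring was turned to the locked stop (about 2.45 rad in the last wrist picture, red mark under green), and the job was handed in after about 24 s of the 66 s; the sign-off returned no verdict, and I did not re-measure the bystanders.

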